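# Poise the pen microscope over the blue stone

## Task

Pull the white pen microscope straight up out of the wooden tool holder, carry it over the carrying bar of the bottle caddy to the green mat, and finish still holding it, upright and steady with its lens end down, centred about a centimetre above the blue stone and touching nothing but the gripper. Never let anything touch either setting block or its stone, keep the microscope clear of the caddy and its bottles, and leave the bottles, the jar and the red marker where they are; do not put the microscope down or let go at the end.

Things in the scene. Friction and masses are not known exactly. Their poses are not given: they have to be found in the camera images.
- scope: Cordless pen microscope, a round pen 145 mm long, 22 mm in diameter (18 mm at the lens end), about 90 g: white with steel rings, lower 50 mm black, blue button on top. Origin: centre of its lower (lens) end; z along the pen to its top. Starts upright in one bore of the holder, lens end on the bore's floor, its upper 100 mm standing out.
- holder: Fixed plywood tool holder, 60 mm (x) by 130 mm (y) by 55 mm high, origin under its centre. Two round bores of 24 mm diameter, 45 mm deep (their floor is 10 mm above the origin), at y = -32 mm and y = +32 mm of its frame. One holds the microscope, the other the red marker. It stands either left or right of the caddy.
- marker: Red paint marker with black bands, loose, 120 mm long and 22 mm in diameter, upright in the other bore of the holder. Origin: centre of its lower end; z along it upwards. A bystander.
- caddy: Fixed grey bottle caddy between holder and mat: open tray 360 mm (x) by 86 mm (y), walls 50 mm high and 5 mm thick, three compartments in a row along x, with a round wooden carrying bar (12 mm thick) along x above its middle whose top is 140 mm above the origin. Origin: centre of its underside.
- bottle_white: White plastic bottle with a blue cap, loose, 56 mm in diameter and 120 mm high, in one compartment of the caddy. Origin: centre of its underside. A bystander.
- bottle_green: Green plastic bottle with a white cap, loose, 52 mm in diameter and 105 mm high, in one compartment of the caddy. Origin: centre of its underside. A bystander.
- jar: Amber jar with a black lid, loose, 60 mm in diameter and 80 mm high, in one compartment of the caddy. Origin: centre of its underside. A bystander.
- blue_block: Fixed round wooden setting block on the green mat (mat 220 by 150 mm, 3 mm thick), 56 mm in diameter, with a brass bezel (31 mm in diameter) and a domed blue stone (27 mm in diameter) at its centre on top. Origin: centre of its underside, z up; the stone's highest point is 53 mm above it.
- blue_top (a point): The highest point of the blue stone, at its centre: the target. Its z points up.
- amber_block: The same block with an orange stone, 90 mm or more from the blue one, on the same mat. A bystander.
There are look-alikes about, which are no part of the job. There is more than one size of the scope; the job needs the middle-sized.

How it is judged:
By the outcome, as a careful person would: the job done as asked, in the order asked, and still so for the second after the job is handed in, while the arm keeps its last pose, push and grip.
It also fails if it takes over 40 s, if anything falls off the work surface, if the arm or the gripper's body presses on something with over 40 N, if the wrist force passes 120 N, or if a joint passes its speed limit or range.

## Robot

A 6-joint arm with a two-finger parallel gripper is mounted at the origin on the work surface. World frame = base frame: x ahead of the robot, y to its left, z up, the work surface at z = 0. Lengths are in m, angles in rad, forces in N, time in s.
With the tool pointing down it reaches from about 0.3 to 0.875 m from the base axis. Payload 6.4 kg.
Tool frame: the origin (TCP) lies between the finger pads; the fingertips stand 8 mm ahead of it and the grasp point (between the pads) lies 11 mm behind it; z points along the fingers, y is the line along which they close (so a half turn about z gives the same grasp; the last joint's range is limited). The gripper opens to 88 mm and grips with 3 to 60 N. Pads are 18 mm wide; open, the fingers measure 123 mm over their backs; the gripper's body (75 mm by 187 mm) begins 45 mm behind the grasp point.
Start: joints at [0.959, 0.181, 1.607, -0, 1.354, -0.206], TCP at [0.227, 0.528, 0.208] pointing down, gripper open.
Joint ranges: [-2.99, 2.99], [-0.89, 2.07], [0.3, 2.58], [-1.14, 4.28], [0, 2.63], [-3.12, 3.12]. Speed limits (rad/s): [2.57, 2.57, 3.01, 3.14, 3.14, 3.14].

## Interface

Orientations are given as a unit quaternion [x, y, z, w].
In Python, from workcell import robot, cams, order gives the robot as it stands.
- The arm moves only by the shell command python3 -m pendant 'ROWS' [OPENING]. ROWS is JSON, a list of rows, each a list of 2 entries, a list of its own where there are three numbers: the shift along the world's x, y, z in m, then the turn, a rotation vector about the world's x, y, z in rad. In form: [[[dx, dy, dz], [wx, wy, wz]], ...]. A call has 1 to 8 rows; each row shifts and turns the commanded pose from where the row before left it; what a row does not reach is not made up. A row lasts 1/10 s, in which the tool goes at most 50 mm and 8.59 degrees, less where a joint would pass 70% of its speed; a pose out of reach is approached as far as the arm can. A call with a gripper value outside its range is refused whole. OPENING is the finger opening in m, from 0 to 0.0881, set as the call begins (- or left out, the last holds). The fingers move at their own pace and stop on an object; the grip force is fixed at half the most. Time passes only in rows, so rows that do not move let the fingers close. It gives the time, the measured TCP pose, the force, the opening and the grip force at its end, in the units of the state.
- robot.state(): the state, without advancing time (a new reading comes with each control period).
- cams.capture(name): name is "scene" or "top" or "wrist"; returns the picture (480x640x3 uint8, red, green, blue); there is no depth.
- cams.camera_params(name): a dict with "fx", "fy", "cx", "cy" (pixels), "k1" (the pictures are not rectified: a ray, as slopes to the right and down, at radius r is drawn at 1 + k1 r^2 times it, then the intrinsics apply), "R" (3x3) and "t" (3): a world point X has camera coordinates R X + t; the wrist camera has in their place "T_tool_cam" (4x4, takes a point from camera to tool coordinates, whose origin is the TCP and whose axes are the flange's). Camera axes: x right, y down, z forward; pixel columns grow to the right and rows downward; lengths in m; the calibration is good to about 2 mm. A picture is of the moment at which its call begins: read the wrist's pose just before it. camera_params takes no time and is no camera call.
- order.hand_in(): hands the job in; it is judged then, once.
The state is a dict: "time_s": time; "qpos": joint angles; "qd": joint speeds; "effort": joint torques, N m; "tcp_pos": TCP position; "ee_rot": TCP orientation; "wrist_force": force on the tool from outside, world axes, zero at the start; "wrist_torque": the same for the moment, N m; "width": opening from 0.0 (shut) to 1.0 (fully open); "finger_force": force on a finger pad.
Only numpy, scipy, OpenCV 4.12 (cv2) and the standard library are available. Lean on these libraries where they do the work, as an engineer would, in place of code of your own. Each camera call takes 0.05 s, during which the arm holds its last target. There are 200 camera calls.

## Working session

There is one attempt and no reset: what is moved stays moved. The work goes in short steps, Python scripts to look and compute and a shell command to move; the robot and the scene stay as the last step left them, time stands still between calls to the robot, and variables do not carry over. Pictures are saved under pics/ and viewed, at most 10 in all, crops included, and the job is handed in when it is done.

```bash
mkdir -p pics; python3 - <<'E'
from workcell import robot,cams
import cv2,numpy as np
for n in("scene","top"):
    cv2.imwrite(f"pics/{n}.png",cams.capture(n)[:,:,::-1])
    print(n,{k:np.round(v,3).tolist() for k,v in cams.camera_params(n).items()})
print({k:np.round(v,3).tolist() for k,v in cams.camera_params("wrist").items()})
print(robot.state())
E
```

```text
scene {'fx': 527.671, 'fy': 527.671, 'cx': 312.553, 'cy': 242.451, 'k1': 0.01, 'R': [[0.147, 0.989, -0.014], [0.668, -0.11, -0.736], [-0.729, 0.099, -0.677]], 't': [-0.088, -0.276, 1.319]}
top {'fx': 540.197, 'fy': 540.197, 'cx': 321.266, 'cy': 237.88, 'k1': 0.055, 'R': [[0.061, -0.998, -0.006], [-0.972, -0.058, -0.227], [0.226, 0.02, -0.974]], 't': [0.01, 0.541, 1.064]}
{'fx': 416.225, 'fy': 416.225, 'cx': 317.272, 'cy': 234.498, 'k1': 0.017, 'T_tool_cam': [[-0.0, -0.96, -0.281, 0.074], [1.0, -0.0, -0.0, -0.001], [0.0, -0.281, 0.96, -0.178], [0.0, 0.0, 0.0, 1.0]]}
{'time_s': 0.1, 'qpos': array([ 9.58677045e-01,  1.81446370e-01,  1.60789423e+00,  2.11085247e-05,
        1.35378629e+00, -2.06307505e-01]), 'qd': array([-0.00311693, -0.00162278, -0.00301609, -0.00102447,  0.00052194,
        0.00018151]), 'effort': array([-5.77545161e-04, -4.34821022e+01, -3.42696548e+01,  7.02902419e-02,
        3.40537622e-02, -9.27876204e-05]), 'tcp_pos': array([0.22666718, 0.52787513, 0.20681838]), 'ee_rot': array([ 2.01518626e-01,  9.79484382e-01, -6.99677381e-04, -3.14679892e-04]), 'wrist_force': array([-0.6596862 ,  0.5565869 ,  0.03115119]), 'wrist_torque': array([ 0.03715275, -0.01834798, -0.05311791]), 'finger_force': 0.0, 'width': 1.0021459740400243}
```

View pics/scene.png

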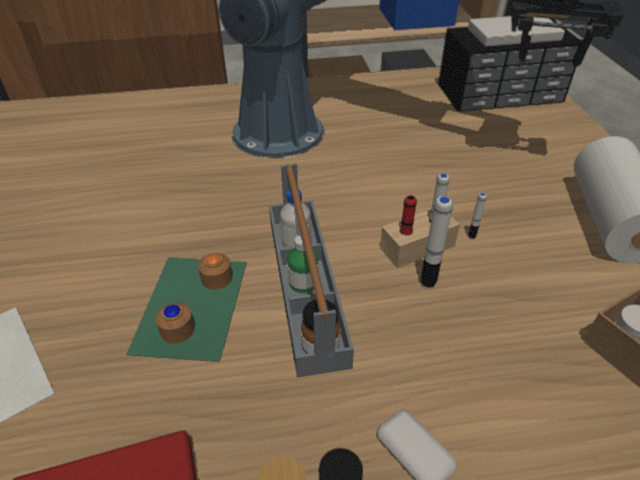

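View pics/top.png

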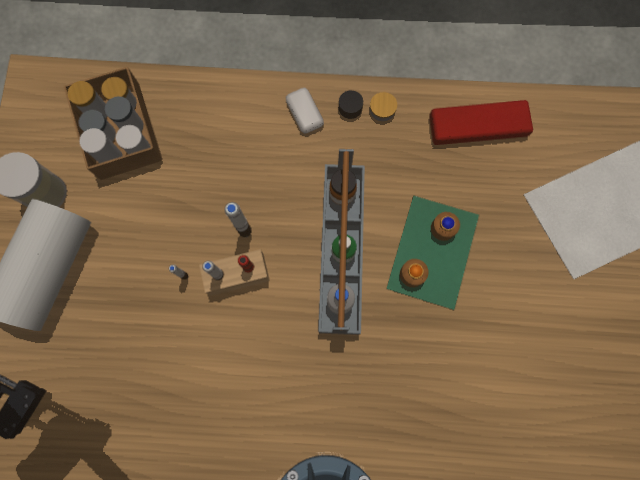

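Three white pens: large, standing free, at scene (438,240) / top (235,215). Small, standing free, at scene (478,215) / top (178,271). Middle-sized, in the holder beside the red marker, at scene (441,195) / top (210,269). The holder pen fits the description, so I'll confirm it in a crop and measure.

```bash
cat > h.py <<'E'
import cv2,numpy as np
from workcell import robot,cams
from scipy.spatial.transform import Rotation as Ro
def ray(n,uv,st=None):
    p=cams.camera_params(n); d=(np.array(uv,float)-[p['cx'],p['cy']])/[p['fx'],p['fy']]
    s=d.copy()
    for _ in range(10): s=d/(1+p['k1']*(s@s))
    v=np.array([*s,1.])
    if n=="wrist":
        T=np.array(p['T_tool_cam']); R=Ro.from_quat(st['ee_rot']).as_matrix()
        return st['tcp_pos']+R@T[:3,3], R@T[:3,:3]@v
    R=np.array(p['R']); return -R.T@np.array(p['t']), R.T@v
def plane(n,uv,z,st=None):
    o,d=ray(n,uv,st); return o+d*(z-o[2])/d[2]
def tri(*rs):
    A=0;b=0
    for o,d in rs:
        d=d/np.linalg.norm(d);P=np.eye(3)-np.outer(d,d);A=A+P;b=b+P@o
    return np.linalg.solve(A,b)
def blobs(img,lo,hi,amin=8):
    m=cv2.inRange(cv2.cvtColor(img,cv2.COLOR_RGB2HSV),lo,hi)
    n,_,s,c=cv2.connectedComponentsWithStats(m)
    return [(c[i].round(1).tolist(),s[i].tolist()) for i in range(1,n) if s[i,4]>=amin]
E
python3 - <<'E'
from h import *
im={n:cv2.imread(f"pics/{n}.png")[:,:,::-1] for n in("scene","top")}
for n in im:
    print(n,"blue",blobs(im[n],(105,130,70),(130,255,255)))
    print(n,"red",[b for b in blobs(im[n],(0,170,60),(6,255,255),15)])
    print(n,"orange",[b for b in blobs(im[n],(7,200,150),(16,255,255),15)])
a=cv2.resize(im["scene"][150:300,360:510],None,fx=3.9,fy=3.9,interpolation=2)[:580]
b=cv2.resize(im["top"][190:300,160:280],(210,192))
a=np.hstack([a,np.zeros((len(a),210,3),np.uint8)]);a[:192,-210:]=b
cv2.imwrite("pics/crop.png",a[:,:,::-1])
E
```

```text
scene blue [([424.6, 13.0], [394, 0, 65, 29, 1666]), ([443.2, 175.1], [441, 174, 5, 3, 12]), ([289.4, 196.3], [287, 190, 6, 13, 50]), ([444.1, 199.3], [440, 197, 9, 6, 36]), ([171.4, 310.7], [164, 305, 16, 13, 159])]
scene red [([410.1, 201.2], [405, 198, 11, 7, 55]), ([408.4, 214.5], [403, 207, 12, 17, 113]), ([406.1, 229.4], [401, 225, 11, 9, 69]), ([129.1, 463.0], [14, 431, 181, 49, 4073])]
scene orange []
top blue [([230.8, 208.0], [228, 205, 7, 7, 41]), ([447.7, 222.5], [442, 217, 12, 12, 105]), ([207.2, 265.4], [205, 263, 5, 6, 21]), ([171.7, 267.9], [170, 267, 4, 3, 9]), ([336.9, 293.9], [335, 289, 4, 11, 28]), ([345.9, 294.5], [345, 290, 3, 10, 24])]
top red [([481.5, 120.6], [431, 100, 102, 41, 3233]), ([243.2, 260.8], [238, 256, 11, 10, 51]), ([248.0, 266.0], [245, 262, 6, 7, 20])]
top orange [([416.0, 269.4], [411, 265, 11, 10, 82])]
```

View pics/crop.png

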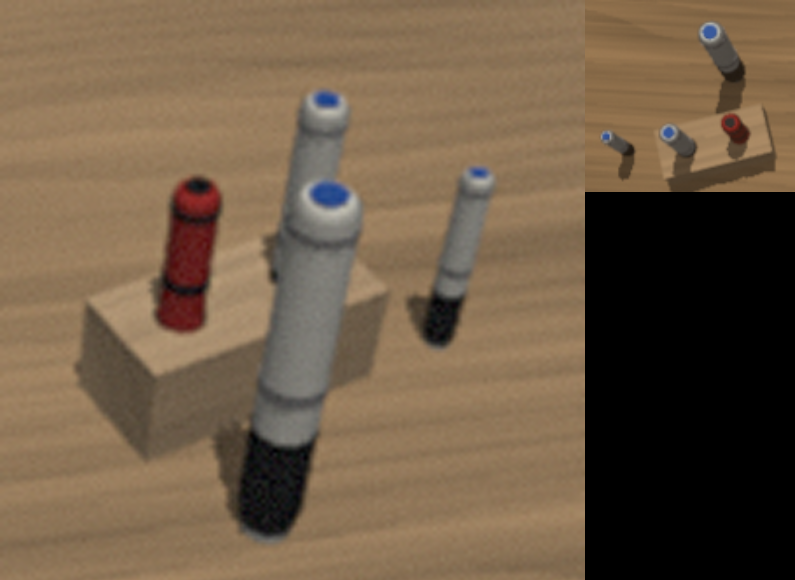

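The crop shows the big pen in front (bottom ends at the table), the small pen at the right, and the middle-sized pen upright in the holder behind the big one, next to the red marker.

```bash
python3 - <<'E'
from h import *
P=lambda s,t:tri(ray("scene",s),ray("top",t)).round(4)
print("scope tri",P((443.2,175.1),(207.2,265.4)),"planes .155",plane("scene",(443.2,175.1),.155).round(4),plane("top",(207.2,265.4),.155).round(4))
print("big",P((444.1,199.3),(230.8,208))); print("small z~.1",plane("top",(171.7,267.9),.105).round(4))
print("marker .13",plane("top",(242.5,260),.13).round(4), "holder corners top", [plane("top",c,.055)[:2].round(3).tolist() for c in((264,252),(268,273),(201,273),(204,293))])
print("stone",P((171.4,310.7),(447.7,222.5)),plane("scene",(171.4,310.7),.053).round(4),plane("top",(447.7,222.5),.053).round(4))
print("amber",plane("top",(416,269.4),.053).round(4))
print("bar ends .14",[plane("top",c,.134)[:2].round(3).tolist() for c in((346,152),(341,328))])
s=robot.state();print(Ro.from_quat(s['ee_rot']).as_matrix().round(2))
E
```

```text
scope tri [0.4521 0.2515 0.1557] planes .155 [0.4511 0.2519 0.155 ] [0.4522 0.2517 0.155 ]
big [0.5573 0.2118 0.1891]
small z~.1 [0.4515 0.3323 0.105 ]
marker .13 [0.4709 0.1906 0.13  ] holder corners top [[0.504, 0.16], [0.46, 0.148], [0.452, 0.286], [0.411, 0.275]]
stone [ 0.5917 -0.2226  0.0496] [ 0.5947 -0.2223  0.053 ] [ 0.5908 -0.2213  0.053 ]
amber [ 0.4866 -0.1571  0.053 ]
bar ends .14 [[0.704, 0.002], [0.352, -0.007]]
[[-0.92  0.39 -0.  ]
 [ 0.39  0.92 -0.  ]
 [ 0.   -0.   -1.  ]]
```

```bash
python3 -m pendant '[[[0.02,-0.025,0.01],[0,0,0]],[[0.03,-0.037,0.01],[0,0,0]],[[0.03,-0.037,0.01],[0,0,0]],[[0.03,-0.037,0],[0,0,0]],[[0.03,-0.037,0],[0,0,0]],[[0.03,-0.037,0],[0,0,0]],[[0.03,-0.037,0],[0,0,0]],[[0.02,-0.025,0],[0,0,0]]]' 0.056 && python3 -m pendant '[[[0,0,0],[0,0,0]],[[0,0,0],[0,0,0]]]'
python3 - <<'E'
from h import *
s=robot.state();print(s['tcp_pos'],s['ee_rot']);im=cams.capture("wrist");cv2.imwrite("pics/w1.png",im[:,:,::-1])
for c,b in blobs(im,(105,130,70),(130,255,255)): print(c,b,plane("wrist",c,.155,s).round(4))
E
```

```text
time_s: 0.9
tcp_pos: [0.4483, 0.2538, 0.2374]
ee_rot: [0.202, 0.979, -0.0, 0.0]
wrist_force: [0.3, -0.6, 0.2]
width: 0.638
finger_force: 0.0
time_s: 1.1
tcp_pos: [0.4469, 0.2559, 0.2372]
ee_rot: [0.203, 0.979, -0.0, -0.001]
wrist_force: [0.9, -0.6, -0.3]
width: 0.633
finger_force: 0.0
[0.44690512 0.25586778 0.23717532] [ 2.02502753e-01  9.79281529e-01 -6.82027120e-05 -5.63428440e-04]
[413.5, 178.3] [409, 173, 10, 11, 88] [0.4386 0.3237 0.155 ]
[313.1, 239.7] [305, 231, 17, 18, 235] [0.4505 0.2501 0.155 ]
[6.7, 308.4] [0, 293, 18, 34, 410] [0.4126 0.0397 0.155 ]
[321.1, 421.9] [310, 412, 23, 21, 376] [0.583  0.1988 0.155 ]
```

View pics/w1.png

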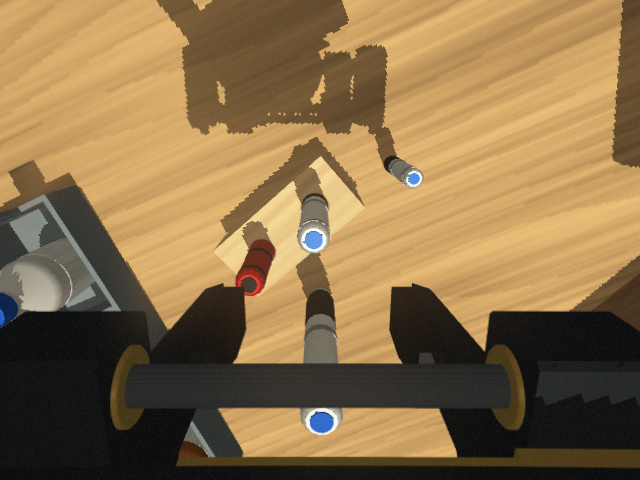

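The wrist view shows the middle pen's button at (313,240), the marker at (250,287), the small pen at (413,178) and the big pen at (321,422) under the gripper. The fingers will straddle the middle pen with the others clear.

```bash
python3 -m pendant '[[[0.0044,-0.005,0],[0,0,0]],[[0,0,-0.025],[0,0,0]],[[0,0,-0.025],[0,0,0]],[[0,0,-0.02],[0,0,0]],[[0,0,-0.02],[0,0,0]],[[0,0,-0.02],[0,0,0]],[[0,0,-0.015],[0,0,0]],[[0,0,0],[0,0,0]]]' && python3 -m pendant '[[[0,0,0],[0,0,0]],[[0,0,0],[0,0,0]],[[0,0,0],[0,0,0]],[[0,0,0],[0,0,0]],[[0,0,0],[0,0,0]],[[0,0,0],[0,0,0]]]' 0.0
```

```text
time_s: 1.95
tcp_pos: [0.4491, 0.2516, 0.1104]
ee_rot: [0.201, 0.98, -0.001, -0.002]
wrist_force: [0.0, 0.4, -0.1]
width: 0.64
finger_force: 0.0
time_s: 2.55
tcp_pos: [0.4519, 0.2514, 0.1132]
ee_rot: [0.202, 0.979, 0.0, 0.001]
wrist_force: [-0.1, -1.2, 2.7]
width: 0.228
finger_force: 30.0
```

```bash
python3 -m pendant '[[[0,0,0.008],[0,0,0]],[[0,0,0.012],[0,0,0]],[[0,0,0.015],[0,0,0]],[[0,0,0.015],[0,0,0]],[[0,0,0.02],[0,0,0]],[[0,0,0.03],[0,0,0]],[[0,0,0.03],[0,0,0]],[[0,0,0.03],[0,0,0]]]' && python3 -m pendant '[[[0,0,0.02],[0,0,0]],[[0,0,0],[0,0,0]],[[0,0,0],[0,0,0]],[[0,0,0],[0,0,0]]]'
python3 - <<'E'
from h import *
for n in("scene","top"):
    im=cams.capture(n);cv2.imwrite(f"pics/{n}2.png",im[:,:,::-1])
    print(n,[b for b in blobs(im,(105,130,70),(130,255,255))])
a=cv2.imread("pics/scene2.png")[20:320,300:600]
b=cv2.imread("pics/top2.png")[150:350,100:300]
cv2.imwrite("pics/lift.png",np.hstack([cv2.resize(a,(400,400)),cv2.resize(b,(400,400))]))
E
```

```text
time_s: 3.35
tcp_pos: [0.4512, 0.2513, 0.2748]
ee_rot: [0.202, 0.979, 0.0, 0.0]
wrist_force: [0.4, 0.4, -0.6]
width: 0.23
finger_force: 30.0
time_s: 3.75
tcp_pos: [0.4506, 0.2511, 0.2911]
ee_rot: [0.202, 0.979, -0.001, -0.001]
wrist_force: [-0.3, 0.4, -1.2]
width: 0.228
finger_force: 30.0
scene [([399.4, 14.2], [394, 0, 14, 29, 248]), ([436.9, 0.6], [428, 0, 17, 3, 35]), ([422.8, 25.8], [417, 25, 16, 3, 31]), ([461.5, 76.6], [459, 76, 6, 3, 13]), ([289.4, 196.4], [287, 190, 6, 13, 49]), ([299.6, 193.2], [299, 191, 2, 6, 8]), ([444.0, 199.3], [440, 197, 9, 6, 35]), ([171.4, 310.7], [164, 305, 16, 13, 159])]
top [([230.8, 208.0], [228, 205, 7, 7, 41]), ([447.8, 222.5], [442, 217, 12, 12, 104]), ([336.9, 293.9], [335, 289, 4, 11, 28]), ([345.9, 294.9], [345, 291, 3, 9, 22])]
```

View pics/lift.png

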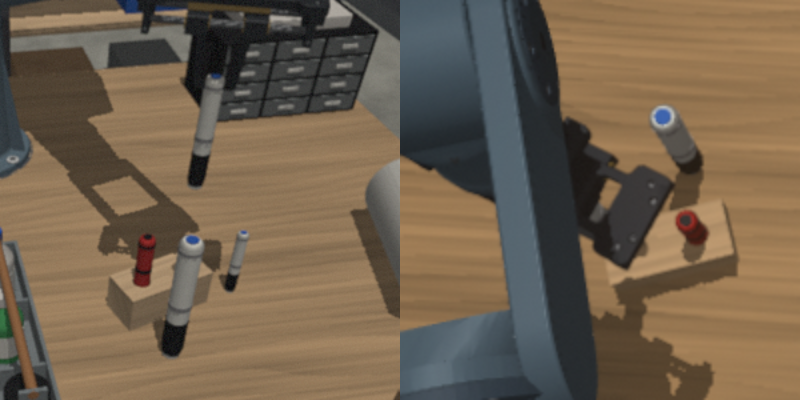

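The pen is lifted clear and vertical: lens at scene (447,160), button at (461,77), and the marker is undisturbed. Carrying it over the bar with the lens at about 0.188.

```bash
python3 -m pendant '[[[0.004,-0.012,0],[0,0,0]],[[0.007,-0.024,0],[0,0,0]],[[0.01,-0.034,0],[0,0,0]],[[0.01,-0.034,0],[0,0,0]],[[0.01,-0.034,0],[0,0,0]],[[0.01,-0.034,0],[0,0,0]],[[0.01,-0.034,0],[0,0,0]],[[0.01,-0.034,0],[0,0,0]]]' && python3 -m pendant '[[[0.01,-0.034,0],[0,0,0]],[[0.01,-0.034,0],[0,0,0]],[[0.01,-0.034,0],[0,0,0]],[[0.01,-0.034,0],[0,0,0]],[[0.008,-0.026,0],[0,0,0]],[[0.005,-0.014,0],[0,0,0]],[[0,0,0],[0,0,0]],[[0,0,0],[0,0,0]]]'
python3 - <<'E'
from h import *
s=robot.state();im=cams.capture("wrist");cv2.imwrite("pics/w2.png",im[:,:,::-1]);print(s['tcp_pos'])
for c,b in blobs(im,(105,130,50),(130,255,255),30): print("w blue",c,b,plane("wrist",c,.053,s).round(4))
for c,b in blobs(im,(7,200,130),(16,255,255),60): print("w or",c,b,plane("wrist",c,.053,s).round(4))
for n in("scene","top"):
    im=cams.capture(n);cv2.imwrite(f"pics/{n}3.png",im[:,:,::-1])
    print(n,[b for b in blobs(im,(105,130,70),(130,255,255))])
E
```

```text
time_s: 4.65
tcp_pos: [0.5223, 0.009, 0.2921]
ee_rot: [0.202, 0.979, -0.0, -0.0]
wrist_force: [-0.3, 0.2, -0.6]
width: 0.226
finger_force: 30.0
time_s: 5.45
tcp_pos: [0.575, -0.1641, 0.2921]
ee_rot: [0.202, 0.979, 0.0, -0.001]
wrist_force: [-0.3, 0.6, -0.6]
width: 0.232
finger_force: 30.0
[ 0.5749732  -0.16414878  0.29213579]
w blue [271.2, 224.3] [259, 212, 25, 25, 478] [ 0.5895 -0.2235  0.053 ]
w blue [317.3, 323.7] [301, 309, 33, 31, 777] [ 0.7134 -0.2248  0.053 ]
w or [286.0, 95.5] [274, 85, 25, 24, 392] [ 0.4806 -0.1569  0.053 ]
scene [([432.4, 12.8], [408, 0, 51, 28, 1232]), ([175.6, 146.6], [172, 145, 8, 4, 25]), ([289.4, 196.4], [287, 190, 6, 13, 49]), ([299.6, 193.2], [299, 191, 2, 6, 8]), ([444.1, 199.3], [440, 197, 9, 5, 33]), ([171.4, 310.7], [164, 305, 16, 13, 160])]
top [([230.8, 208.0], [228, 205, 7, 7, 41]), ([171.7, 267.9], [170, 267, 4, 3, 9])]
```

View pics/scene3.png

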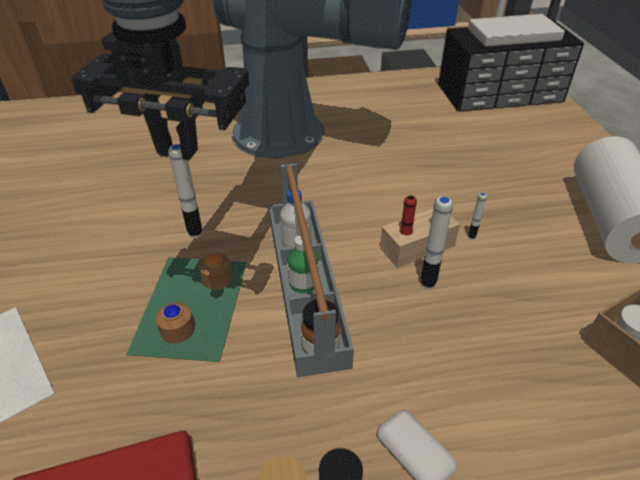

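View pics/w2.png

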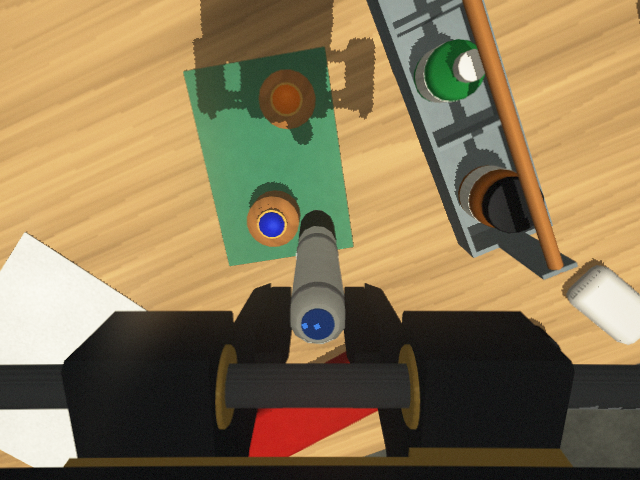

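Scene: the pen hangs at (175,147)–(194,234), past the bar, with the bottles in place. Wrist: the stone at (271,224), the lens end at (318,222), the button at (317,324). Moving above the stone and partway down, then I'll compare lens and stone.

```bash
python3 -m pendant '[[[0.005,-0.019,0],[0,0,0]],[[0.0055,-0.02,0],[0,0,0]],[[0.005,-0.0197,0],[0,0,0]],[[0,0,-0.02],[0,0,0]],[[0,0,-0.02],[0,0,0]],[[0,0,-0.02],[0,0,0]],[[0,0,-0.02],[0,0,0]],[[0,0,-0.01],[0,0,0]]]' && python3 -m pendant '[[[0,0,0],[0,0,0]],[[0,0,0],[0,0,0]],[[0,0,0],[0,0,0]]]'
python3 - <<'E'
from h import *
ps=[robot.state()]
print(ps[0]['tcp_pos'])
a=[]
for n in("scene","top","wrist"):
    im=cams.capture(n);cv2.imwrite(f"pics/{n}4.png",im[:,:,::-1]);a.append(im)
    print(n,[b for b in blobs(im,(105,130,50),(130,255,255))])
    ps.append(robot.state())
print(np.mean([p['tcp_pos'] for p in ps],0))
s=a[0][170:345,115:235]; t=a[1][150:290,380:520]
v=np.hstack([cv2.resize(s,(411,600),interpolation=2),cv2.resize(t,(380,380),interpolation=2) if 0 else np.vstack([cv2.resize(t,(380,300)),cv2.resize(a[2][120:360,190:450],(380,300))])])
cv2.imwrite("pics/v4.png",v[:,:,::-1])
E
```

```text
time_s: 6.4
tcp_pos: [0.5902, -0.2232, 0.2006]
ee_rot: [0.201, 0.98, 0.0, -0.001]
wrist_force: [-0.4, 0.1, -0.7]
width: 0.224
finger_force: 30.0
time_s: 6.7
tcp_pos: [0.5916, -0.2239, 0.2042]
ee_rot: [0.201, 0.98, -0.0, 0.001]
wrist_force: [-0.6, 0.2, 0.1]
width: 0.228
finger_force: 30.0
[ 0.59163949 -0.22386511  0.20416816]
scene [([432.3, 12.8], [408, 0, 51, 28, 1239]), ([289.3, 196.3], [287, 190, 6, 13, 51]), ([444.1, 199.2], [440, 197, 9, 5, 35]), ([141.5, 214.5], [139, 213, 6, 4, 22]), ([171.4, 310.7], [164, 305, 16, 13, 160])]
top [([230.8, 208.0], [228, 205, 7, 7, 41]), ([171.7, 267.9], [170, 267, 4, 3, 9]), ([336.9, 294.0], [335, 289, 4, 11, 29]), ([345.9, 294.5], [345, 290, 3, 10, 24])]
wrist [([318.0, 201.9], [302, 190, 32, 26, 603]), ([317.3, 323.7], [302, 309, 32, 30, 771])]
[ 0.59151937 -0.22377554  0.20399179]
```

View pics/v4.png

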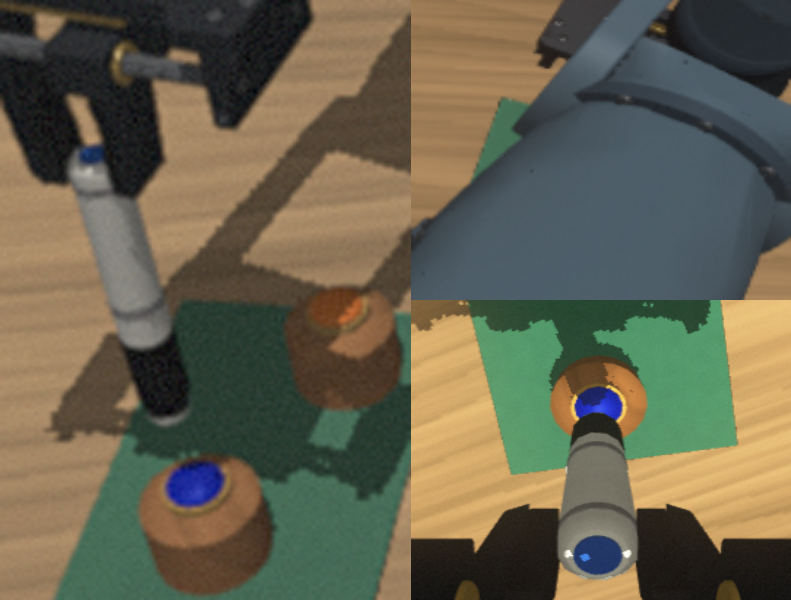

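Scene: lens at about (164,291), above and behind the stone at (171,311). The wrist view shows lens, button and stone all aligned across the fingers at column 318. Checking the other axis by projection.

```bash
python3 - <<'E'
from h import *
p=cams.camera_params("scene");R=np.array(p['R']);
def proj(X):
    c=R@np.array(X)+p['t'];s=c[:2]/c[2];s=s*(1+p['k1']*(s@s));return (s*p['fx']+[p['cx'],p['cy']]).round(1)
t=np.array([.5915,-.2237])
print("pred button",proj([*t,.246]),"lens",proj([*t,.101]),"at stone",proj([*t,.050]))
print("button at .246",plane("scene",(141.5,214.5),.246).round(4),"lens .101",plane("scene",(164,291),.101).round(4),"stone .050",plane("scene",(171.4,310.7),.050).round(4))
# pen axis: white/black column midpoints per row
im=cv2.imread("pics/scene4.png");g=cv2.cvtColor(im,cv2.COLOR_BGR2HSV)
for r in range(230,294,6):
    row=g[r,130:180]; m=np.where((row[:,1]<70))[0]+130
    print(r,m.min(),m.max(),end=" | ")
print([ (proj([*t,z])).tolist() for z in (.20,.17,.15,.12)])
s=robot.state()
for c in((318.0,201.9),):print("stone w",plane("wrist",c,.05,s))
pen=plane("wrist",(317.3,323.7),s['tcp_pos'][2]+.0425,s);print("button w",pen)
E
```

```text
pred button [142.  214.5] lens [164.4 288.6] at stone [171.  310.5]
button at .246 [ 0.5914 -0.2243  0.246 ] lens .101 [ 0.5964 -0.2239  0.101 ] stone .050 [ 0.592 -0.223  0.05 ]
230 138 155 | 236 140 156 | 242 142 158 | 248 144 160 | 254 145 162 | 260 147 167 | 266 149 172 | 272 152 167 | 278 153 174 | 284 158 170 | 290 154 172 | [[149.7, 240.2], [154.4, 255.8], [157.4, 265.7], [161.7, 280.0]]
stone w [ 0.58728286 -0.22255577  0.05      ]
button w [ 0.59003752 -0.22424544  0.24622579]
```

```bash
python3 -m pendant '[[[-0.0005,0.001,-0.005],[0,0,0]],[[0,0,-0.01],[0,0,0]],[[0,0,-0.01],[0,0,0]],[[0,0,-0.005],[0,0,0]],[[0,0,0],[0,0,0]],[[0,0,0],[0,0,0]],[[0,0,0],[0,0,0]]]'
python3 - <<'E'
from h import *
p=cams.camera_params("scene");R=np.array(p['R'])
def proj(X):
    c=R@np.array(X)+p['t'];s=c[:2]/c[2];s=s*(1+p['k1']*(s@s));return (s*p['fx']+[p['cx'],p['cy']])
T=[];I=[]
for i in range(6):
    T.append(robot.state()['tcp_pos']);I.append(cams.capture("scene"))
im=np.mean(I,0).astype(np.uint8);t=np.mean(T,0);print(t)
cv2.imwrite("pics/s5.png",im[:,:,::-1])
w=cams.capture("wrist")
bl=t[2]+.0425-.145
ring=lambda r,z:np.array([proj([t[0]+r*np.cos(a),t[1]+r*np.sin(a),z]) for a in np.linspace(0,6.28,60)])
e=ring(.009,bl);print("pred lens z",bl,"rim rows",e[:,1].min(),e[:,1].max(),"cols",e[:,0].min(),e[:,0].max())
b=ring(.011,bl+.05);print("pred black/white junction low row",b[:,1].max())
st=ring(.0135,.049);print("stone pred rows",st[:,1].min(),st[:,1].max(),st[:,0].min(),st[:,0].max())
print([x for x in blobs(im,(105,130,50),(130,255,255)) if x[0][0]<200])
s=cv2.resize(im[225:345,130:210],(400,600),interpolation=cv2.INTER_CUBIC)
# marks: predicted lens rim
for q in e: cv2.circle(s,tuple(((q-[130,225]+.5)*5).astype(int)),1,(255,0,0),-1)
for q in b: cv2.circle(s,tuple(((q-[130,225]+.5)*5).astype(int)),1,(0,255,0),-1)
v=np.hstack([s,cv2.resize(w[120:360,230:390],(400,600))])
cv2.imwrite("pics/v5.png",v[:,:,::-1])
E
```

```text
time_s: 7.55
tcp_pos: [0.5906, -0.2226, 0.173]
ee_rot: [0.202, 0.979, -0.0, 0.0]
wrist_force: [-0.4, 0.2, 0.1]
width: 0.229
finger_force: 30.0
[ 0.5906142  -0.22252614  0.17305308]
pred lens z 0.07055307961460675 rim rows 297.01653318314237 305.83112984949605 cols 163.24076412346417 175.06559956867466
pred black/white junction low row 284.6250987872773
stone pred rows 303.87881278489556 317.08652397824466 163.1373608370939 180.55335749974353
[([148.3, 231.7], [145, 230, 7, 4, 23]), ([171.6, 311.1], [164, 305, 16, 13, 149])]
```

View pics/v5.png

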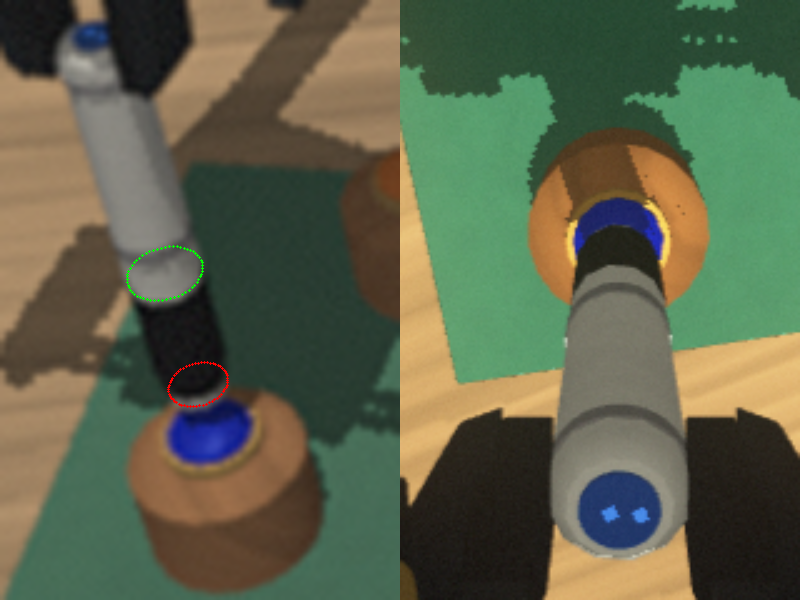

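Scene crop: the predicted lens rim (red) matches the visible lens end at about (168,302), directly over the stone (bezel centre about (172,312)). Wrist: pen and stone are on the same line. Final 7.5 mm down, then settle.

```bash
python3 -m pendant '[[[0,0,-0.003],[0,0,0]],[[0,0,-0.003],[0,0,0]],[[0,0,-0.0015],[0,0,0]],[[0,0,0],[0,0,0]],[[0,0,0],[0,0,0]],[[0,0,0],[0,0,0]],[[0,0,0],[0,0,0]],[[0,0,0],[0,0,0]]]'
python3 - <<'E'
from h import *
T=[]
for i in range(6):
    T.append(robot.state()['tcp_pos']);im=cams.capture("scene")
print(np.mean(T,0),np.std(T,0))
w=cams.capture("wrist");v=np.hstack([cv2.resize(im[225:345,130:210],(400,600),interpolation=2),cv2.resize(w[120:360,230:390],(400,600))])
cv2.imwrite("pics/v6.png",v[:,:,::-1])
E
```

```text
time_s: 8.7
tcp_pos: [0.5904, -0.2224, 0.1652]
ee_rot: [0.202, 0.979, -0.0, 0.0]
wrist_force: [-0.2, 0.8, -1.6]
width: 0.23
finger_force: 30.0
[ 0.59039868 -0.22237958  0.16517838] [2.48446115e-05 2.20440751e-05 3.60184787e-05]
```

View pics/v6.png

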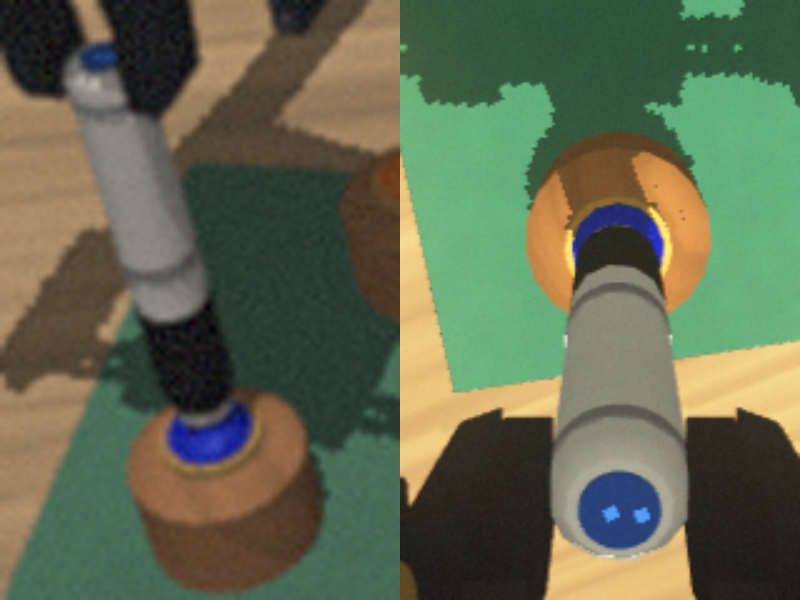

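The pen is steady about 1 cm over the stone: lens end at scene (171,307), stone at (172,311), centred in the wrist view. Handing in.

```bash
python3 -c "
from workcell import order
print(order.hand_in())"
```

```text
the job is handed in; nothing more can be done
None
```

The job is handed in: the middle-sized microscope is held upright and steady over the blue stone, centred to within about a millimetre, with its lens roughly 1 cm above the stone by my camera and arm-pose estimate, and I saw no contact with anything but the gripper.

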